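Close and latch the bearing guard gate

ROBOT

A 6-joint arm with a two-finger parallel gripper is mounted at the origin on a cart in front of the work surface, level with it; the furniture and walls round the work are solid. World frame = base frame: x ahead of the robot, y to its left, z up, the work surface at z = 0. Lengths are in m, angles in rad, forces in N, time in s.
With the tool pointing down it reaches from about 0.35 to 0.975 m from the base axis. Payload 4.9 kg.
Tool frame: the origin (TCP) lies at the very end of the fingers, on their centre line; the grasp point (between the pads) lies 19 mm behind it (manip.hold_point_z is the distance from the TCP to the grasp point, in m); y points along the fingers, z is the direction in which the jaws open and shut, and the axes are right-handed (so a half turn about y gives the same grasp; the last joint's range is limited). The gripper opens to 85 mm and grips with 20 to 120 N. Pads are 22 mm wide; open, the fingers measure 114 mm over their backs; the gripper's body (76 mm by 85 mm) begins 54 mm behind the grasp point. The pads swing forward as they close: fully open they stand 13 mm farther back than shut.
Start: joints at [1.027, 0.053, 1.613, -0, 1.476, -0.119], TCP at [0.258, 0.569, 0.231] pointing down, gripper open.
Joint ranges: [-3.01, 3.01], [-1.01, 2.22], [0.06, 2.58], [-1.02, 4.17], [0.09, 2.62], [-3.14, 3.14]. Speed limits (rad/s): [2.57, 2.57, 3.14, 3.14, 3.14, 3.14].

INTERFACE

Orientations are given as a unit quaternion [w, x, y, z].
In Python, from plant import manip gives the robot as it stands.
- The arm moves only by the tool servo_tool, never from a script. Its argument "deltas" is one flat list of numbers, 6 for each row, row after row: the shift along the tool's x, y, z in units of 0.03 m (1.0 is 0.03 m), then the turn, a rotation vector about the tool's x, y, z in units of 0.1 rad (1.0 is 0.1 rad). In form: [x, y, z, rx, ry, rz, x, y, z, rx, ry, rz, ...]. A call has 1 to 12 rows; each row shifts and turns the commanded pose from where the row before left it, along the tool's axes as they then stand; what a row does not reach is not made up. A row lasts 1/8 s, in which the tool goes at most 62.5 mm and 10.7 degrees, less where a joint would pass 70% of its speed; a pose out of reach is approached as far as the arm can. A call with a number of a shift or a turn outside -1 to 1 is refused whole. A call with a gripper value outside its range is refused whole. "grip" is the gripper command: -1 is shut, 1 is fully open, values between are in proportion, set as the call begins (left out, the last holds). The fingers move at their own pace and stop on an object; the grip force is fixed at half the most. Time passes only in rows, so rows that do not move let the fingers close. It gives the time, the measured TCP pose, the force and the opening at its end, in the units of the state.
- manip.state(): the state, without advancing time (a new reading comes with each control period).
- manip.grab_frame(name): name is "side" or "top" or "wrist"; returns a dict with "image" (400x640x3 uint8, red, green, blue), "range_z" (400x640 float32, m along the optical axis (not along the pixel's ray), 0 where there is no reading), "fx", "fy", "cx", "cy" (pixels), "world_to_cam" (4x4, takes a point from world to camera coordinates); the wrist camera has in their place "hand_eye" (4x4, takes a point from camera to tool coordinates, whose origin is the TCP and whose axes are the tool frame's). Camera axes: x right, y down, z forward; pixel columns grow to the right and rows downward; lengths in m; the calibration is good to about 2 mm. The wrist camera is an equidistant fisheye: a pixel r from the principal point sees the ray r / f radians off the axis. A picture is of the moment at which its call begins: read the wrist's pose just before it.
- manip.job_done(): hands the job in, once; it reports no verdict.
The state is a dict: "time": time; "joint_pos": joint angles; "joint_vel": joint speeds; "joint_efforts": joint torques, N m; "tool_pos": TCP position; "tool_rot": TCP orientation; "contact_force": force on the tool from outside, world axes, zero at the start; "ft_torque": the same for the moment, N m; "gripper_width": opening from 0.0 (shut) to 1.0 (fully open).
Only numpy, scipy, OpenCV 4.12 (cv2) and the standard library are available. Lean on these libraries where they do the work, as an engineer would, in place of code of your own. Each camera call takes 0.05 s, during which the arm holds its last target. There are 200 camera calls.

TASK

Close the gate of the bench guard and latch it: swing the gate to by the black thumb piece of its latch bar, lift the bar over the striker, ease the gate in against its sprung buffer and let the bar drop fully home into the keeper, then let go, so that the gate stays shut by itself. Feel your way: never ram or force the bar against the keeper (a few newtons are plenty, more than 10 is too much), and leave the other things on the table where they are.

Things in the scene. Friction and masses are not known exactly. Their poses are not given: they have to be found in the camera images.
- guard: bench guard fixed to the table: grey base plate 185x310x12 mm, 25 mm aluminium posts, clear panels and clear cover (top 149 mm up), a bearing on a spindle inside. Origin on the table under the middle; x points from the gated front into the guard, y to the left seen from the front, z up. Hinge post at x -60, y +115 mm, catch post at x -60, y -115 mm. The gate fills the front and swings out to -x.
- gate_hinge (a point): a point on the gate's vertical hinge axis, at the height of the latch bar, 100 mm above the table (guard frame x -60, y +100 mm); fixed to the guard, same axes
- gate (a joint): gate angle in rad: 0 = square across the front, positive = free edge swung out to the guard's -x (clockwise from above). Clear panel in an aluminium frame, 196 mm wide, 16 thick, 22 to 140 mm above the table, about 0.7 kg, hinge friction 0.08 Nm. Starts 0.25 to 0.5 open and stays where left unless the buffer pushes it. Latched it reads -0.06 to +0.06, depending on where the keeper is set
- buffer (a point): rubber tip of a sprung buffer on the catch post, 55 mm above the table, 188 mm from the hinge axis. It meets the back of the gate's free edge about 20 mm before the gate is square (gate angle about 0.105) and pushes it open again with 120 N/m, about 2.4 N at angle 0: an unlatched gate does not stay shut
- bar_pivot (a point): pivot of the latch bar on the front of the gate, its axis square to the gate: in axes that turn with the gate, 33 mm in front of the hinge axis and 45 mm from it towards the free edge, 100 mm above the table
- latch_bar (a joint): angle of the latch bar in rad: 0 = level, resting in its staple; positive = free end lifted, at most 0.135. Flat steel bar 25 mm high, 6 mm thick, about 0.26 kg, reaching 207 mm from the pivot, past the gate's free edge and the catch post; it falls by its own weight when let go. It must be lifted 0.08 or more to pass over the striker; 0.10 to 0.12 is comfortable
- thumb_piece (a point): centre of the black thumb piece, an upright block 12 mm thick (across the gate), 24 wide, 46 high, on a steel strip rising from the latch bar. With the bar level: 170 mm from the pivot towards the free edge, 95 mm above it, 195 mm above the table, clear above gate, cover and keeper; it turns with the bar. Best pinched from above across its thickness; it can pivot between the fingers
- catch (a point): nominal middle of the keeper's slot, outside the catch post, at the height of the level bar (guard frame x -93, y -140 mm, 100 mm up); fixed to the guard, same axes. Dark steel U, 22 mm long in y, slot 9 mm wide in x, floor 4 mm under the level bar. It is bolted through slots and may be set up to 12 mm further in or out (x) than this point: not measured, feel for it
- striker (a point): nominal middle of the top of the striker, the keeper's square front wall, 7 mm thick in x: the bar must go over it. Its top is 14.5 mm above the lower edge of the level bar. It shifts with the keeper's setting
- back_plate (a point): nominal middle of the front face of the keeper's back plate at its top edge, 45 mm above the slot's middle, higher than the lifted bar. It shifts with the keeper's setting. Touch tells where it is: with the bar lifted over the striker, ease the gate in until the bar meets this plate (the push rises sharply above the buffer's 1 to 4 N), then lower the bar along it
- spanner: combination spanner 143 mm long, lying in front of the guard; bystander, origin at its middle
- hex_key: black hex key 93 mm long, lying at the front right of the guard; bystander
- bushing: brass bushing, 36 mm wide, 30 mm high, left of the guard; bystander
- dish: round steel parts dish, 87 mm wide, 24 mm high; bystander
- die_ring: aluminium ring, 68 mm wide, 18 mm high; bystander
- star_knob: black star knob, 46 mm wide, 26 mm high; bystander

How it is judged:
By the outcome, as a careful person would: the job done as asked, in the order asked, and still so for the second after the job is handed in, with the robot touching nothing.
It also fails if it takes over 61 s, if anything falls off the work surface, if the arm or the gripper's body presses on something with over 40 N, if the wrist force passes 120 N, or if a joint passes its speed limit or range.

## Working session

There is one attempt and no reset: what is moved stays moved. The work goes in short steps, Python scripts to look and compute and a tool call to move; the robot and the scene stay as the last step left them, time stands still between calls to the robot, and variables do not carry over. Pictures are saved under pics/ and viewed, about 8 in all and at most 12, crops included, and the job is handed in when it is done.

Besides the shell and the picture viewer there is one more tool, called as a command line: name --argument value ..., lists and objects as JSON in quotes. servo_tool: Moves the arm, as the interface text tells. Its arguments: {"type":"object","properties":{"deltas":{"type":"array"},"grip":{"type":"number"}},"required":["deltas"]}

```bash
ls; mkdir -p pics; python3 - <<'E'
from plant import manip
import cv2,numpy as np
s=manip.state();print(s)
for n in("top","side"):
    f=manip.grab_frame(n);np.savez(f"pics/{n}.npz",**f)
    print(n,f["fx"],f["fy"],f["cx"],f["cy"],f["world_to_cam"].round(4).tolist())
    cv2.imwrite(f"pics/{n}.png",f["image"][:,:,::-1])
print(manip.hold_point_z)
E
```

```text
pics
{'time': 0.0, 'joint_pos': array([ 1.02698577e+00,  5.33327164e-02,  1.61432184e+00,  5.76779045e-06,
        1.47600795e+00, -1.18968816e-01]), 'joint_vel': array([-9.22787570e-05, -5.37739734e-04, -8.14524700e-04,  2.53282167e-05,
        1.18759089e-03, -8.77264491e-04]), 'joint_efforts': array([-7.11772336e-04, -3.93674898e+01, -3.70174992e+01, -2.16564149e-04,
        7.06241568e-03,  1.18160193e-05]), 'tool_pos': array([0.2572589 , 0.56889998, 0.23006136]), 'tool_rot': array([-0.69052168,  0.69190433, -0.14931731,  0.14883728]), 'contact_force': array([-0.37334153, -0.97216094, -0.08981574]), 'ft_torque': array([-0.04575766, -0.06514458, -0.00736549]), 'gripper_width': 1.0009663999910088}
top 373.3905978187903 373.3905978187903 318.48511188154515 201.7384984459979 [[-0.0185, -0.9993, 0.0332, -0.119], [-0.9818, 0.0119, -0.1896, 0.5497], [0.189, -0.0361, -0.9813, 0.8765], [0.0, 0.0, 0.0, 1.0]]
side 447.45182667304 447.45182667304 324.89875714311984 197.97334113197442 [[-0.979, 0.2038, -0.0066, 0.5505], [0.0943, 0.4235, -0.901, 0.1124], [-0.1808, -0.8827, -0.4338, 1.2946], [0.0, 0.0, 0.0, 1.0]]
0.0187
```

View pics/top.png

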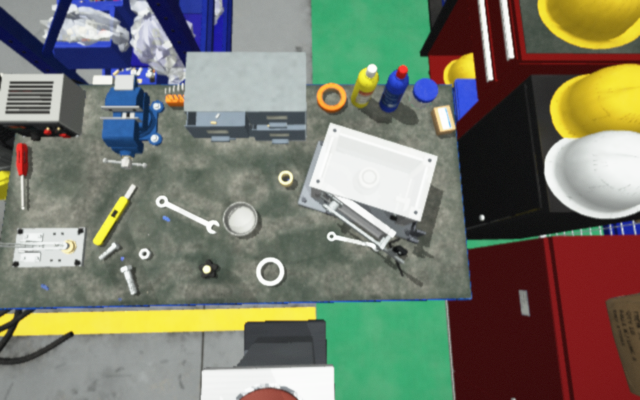

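View pics/side.png

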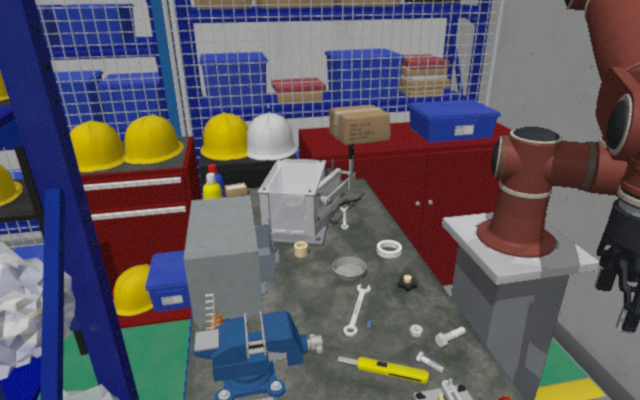

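The top view shows the guard at about (370,190) with its gate at the lower edge and the dark thumb piece near (400,240). I'll enlarge that part.

```bash
python3 - <<'E'
import cv2
a=cv2.imread("pics/top.png")[115:295,290:450]
cv2.imwrite("pics/topc.png",cv2.resize(a,None,fx=3.33,fy=3.33,interpolation=cv2.INTER_CUBIC))
E
cat > h.py <<'E'
import numpy as np
def ray(f,u,v,z):
    "world point at height z seen at pixel"
    M=f["world_to_cam"];R,t=M[:3,:3],M[:3,3]
    d=R.T@np.array([(u-f["cx"])/f["fx"],(v-f["cy"])/f["fy"],1]);c=-R.T@t
    return c+d*(z-c[2])/d[2]
E
```

```text
(no output)
```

View pics/topc.png

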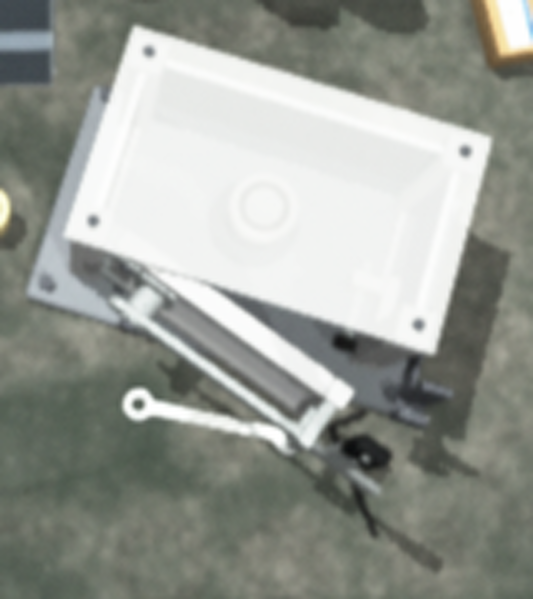

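```bash
cat >> h.py <<'E'
def setup():
    f=dict(np.load("pics/top.npz"))
    P=lambda x,y,z:ray(f,290+x/3.33,115+y/3.33,z)
    return f,P
E
python3 - <<'E'
from h import *
f,P=setup()
for n,q in dict(cover=[(135,27),(491,138),(433,353),(66,238)],bolts=[(148,50),(465,150),(418,324),(92,220)]).items():
    A=np.array([P(*p,.149) for p in q]);print(n,A.round(4).tolist(),np.linalg.norm(np.diff(A,axis=0),axis=1).round(3))
    fr=A[3]-A[2];print("yaw of guard y axis",np.arctan2(-fr[0],fr[1]), np.arctan2(*(A[0]-A[1])[[0,1]]*[-1,1]) )
bl,br=A[3],A[2]
fr=(A[3]-A[2])+(A[0]-A[1]);yaw=np.arctan2(-fr[0],fr[1]);ex=np.array([np.cos(yaw),np.sin(yaw)]);ey=np.array([-ex[1],ex[0]])
O=(A[3]+A[2])[:2]/2+.06*ex
W=lambda x,y:O+x*ex+y*ey
H=W(-.06,.1)
print("yaw",yaw,"O",O,"hinge",H,"keeper",W(-.093,-.14))
T=P(365,452,.218);print("thumb",T)
for a in(0,.25,.3,.35,.4,.45,.5):
    e=-ey*np.cos(a)-ex*np.sin(a); n=-ex*np.cos(a)+ey*np.sin(a)
    p=H+.033*n+.215*e
    print(a,p)
E
```

```text
cover [[0.7161, -0.1556, 0.149], [0.6331, -0.4015, 0.149], [0.483, -0.3502, 0.149], [0.5649, -0.1051, 0.149]] [0.26  0.159 0.258]
yaw of guard y axis -0.3223045166870181 -0.32566283000106333
bolts [[0.699, -0.1643, 0.149], [0.6246, -0.3826, 0.149], [0.5029, -0.3414, 0.149], [0.5772, -0.1229, 0.149]] [0.231 0.128 0.231]
yaw of guard y axis -0.3281312365931833 -0.3287839653510583
yaw -0.3284575624104594 O [ 0.59683952 -0.25150998] hinge [ 0.5723054  -0.13750087] keeper [ 0.46364953 -0.35402546]
thumb [ 0.41399438 -0.2828617   0.218     ]
0 [ 0.47171411 -0.33036194]
0.25 [ 0.42712666 -0.29947967]
0.3 [ 0.41921253 -0.29202133]
0.35 [ 0.41168105 -0.28417676]
0.4 [ 0.40455105 -0.27596558]
0.45 [ 0.39784035 -0.26740832]
0.5 [ 0.39156572 -0.25852635]
```

```bash
cat >> h.py <<'E'
from scipy.spatial.transform import Rotation as Ro
YAW=-.3285;H=np.array([.5723,-.1375])
def rot(yaw,b=0):
    "tool z along yaw (into guard); y down, turned with the bar by lift b"
    z=np.array([np.cos(yaw),np.sin(yaw),0]);y=np.array([0,0,-1.]);x=np.cross(y,z)
    R=np.c_[x,y,z]
    # the free end direction e = right of z; lift turns e upwards about z
    e=np.array([np.sin(yaw),-np.cos(yaw),0]); ax=np.cross(e,[0,0,1])
    return Ro.from_rotvec(ax*b).as_matrix()@R
def thumb(a,b=0,off=0.,h=.095):
    "world point on the thumb piece; off = shift to gate front"
    yaw=YAW-a;n=-np.array([np.cos(yaw),np.sin(yaw)]);e=np.array([np.sin(yaw),-np.cos(yaw)])
    p=H+(.033+off)*n+e*(.045+.17*np.cos(b)-h*np.sin(b))
    return np.r_[p,.1+h*np.cos(b)+.17*np.sin(b)]
def cur(s):
    w,x,y,z=s["tool_rot"];return np.array(s["tool_pos"]),Ro.from_quat([x,y,z,w]).as_matrix()
def rows(p0,R0,way):
    "way: (pos,R,n)"
    for p,R,n in way:
        rv=Ro.from_matrix(R0.T@R).as_rotvec();d=(p-p0)/n
        for i in range(n):
            Ri=R0@Ro.from_rotvec(rv*i/n).as_matrix()
            print((Ri.T@d/.03).round(2).tolist(),(rv/n/.1).round(2).tolist())
        print("--");p0,R0=p,R
E
python3 - <<'E'
from h import *
from plant import manip
s=manip.state();p,R=cur(s);print(R.round(3))
print("R target",rot(YAW-.35).round(3))
t=thumb(.35);print(t)
rows(p,R,[(np.array([.43,.15,.27]),R@Ro.from_rotvec([0,0.0,0]).as_matrix(),15),(np.array([*t[:2],.28]),rot(YAW-.35),16)])
E
```

```text
[[ 0.911 -0.001  0.412]
 [-0.412 -0.002  0.911]
 [-0.    -1.    -0.002]]
R target [[-0.628  0.     0.779]
 [-0.779  0.    -0.628]
 [ 0.    -1.     0.   ]]
[ 0.41166942 -0.28416908  0.195     ]
[0.73, -0.09, -0.69] [0.0, 0.0, 0.0]
[0.73, -0.09, -0.69] [0.0, 0.0, 0.0]
[0.73, -0.09, -0.69] [0.0, 0.0, 0.0]
[0.73, -0.09, -0.69] [0.0, 0.0, 0.0]
[0.73, -0.09, -0.69] [0.0, 0.0, 0.0]
[0.73, -0.09, -0.69] [0.0, 0.0, 0.0]
[0.73, -0.09, -0.69] [0.0, 0.0, 0.0]
[0.73, -0.09, -0.69] [0.0, 0.0, 0.0]
[0.73, -0.09, -0.69] [0.0, 0.0, 0.0]
[0.73, -0.09, -0.69] [0.0, 0.0, 0.0]
[0.73, -0.09, -0.69] [0.0, 0.0, 0.0]
[0.73, -0.09, -0.69] [0.0, 0.0, 0.0]
[0.73, -0.09, -0.69] [0.0, 0.0, 0.0]
[0.73, -0.09, -0.69] [0.0, 0.0, 0.0]
[0.73, -0.09, -0.69] [0.0, 0.0, 0.0]
--
[0.34, -0.02, -0.84] [0.0, 1.14, 0.0]
[0.43, -0.02, -0.8] [0.0, 1.14, 0.0]
[0.52, -0.02, -0.74] [0.0, 1.14, 0.0]
[0.6, -0.02, -0.68] [0.0, 1.14, 0.0]
[0.67, -0.02, -0.61] [0.0, 1.14, 0.0]
[0.74, -0.02, -0.52] [0.0, 1.14, 0.0]
[0.79, -0.02, -0.44] [0.0, 1.14, 0.0]
[0.84, -0.02, -0.34] [0.0, 1.14, 0.0]
[0.87, -0.02, -0.25] [0.0, 1.14, 0.0]
[0.89, -0.02, -0.15] [0.0, 1.14, 0.0]
[0.9, -0.02, -0.04] [0.0, 1.14, 0.0]
[0.9, -0.02, 0.06] [0.0, 1.14, 0.0]
[0.89, -0.02, 0.16] [0.0, 1.14, 0.0]
[0.87, -0.02, 0.26] [0.0, 1.14, 0.0]
[0.83, -0.02, 0.36] [0.0, 1.14, 0.0]
[0.78, -0.02, 0.45] [0.0, 1.14, 0.0]
--
```

servo_tool --deltas '[0.73,-0.1,-0.69,0,0,0,0.73,-0.1,-0.69,0,0,0,0.73,-0.1,-0.69,0,0,0,0.73,-0.1,-0.69,0,0,0,0.73,-0.1,-0.69,0,0,0,0.73,-0.1,-0.69,0,0,0,0.73,-0.1,-0.69,0,0,0,0.73,-0.1,-0.69,0,0,0,0.73,-0.1,-0.69,0,0,0,0.73,-0.1,-0.69,0,0,0,0.73,-0.1,-0.69,0,0,0,0.73,-0.1,-0.69,0,0,0]' --grip 0

```text
time: 1.6
tool_pos: [0.3946, 0.2338, 0.2669]
tool_rot: [-0.691, 0.691, -0.149, 0.149]
contact_force: [0.8, -0.1, -0.1]
gripper_width: 0.497
```

```bash
python3 - <<'E'
from h import *
from plant import manip
s=manip.state();p,R=cur(s);print(p,s["contact_force"],s["gripper_width"])
t=thumb(.35)
rows(p,R,[(np.array([*t[:2],.28]),rot(YAW-.35),21)])
E
```

```text
[0.39464124 0.2337739  0.26687903] [ 0.7730852  -0.05139844 -0.10258165] 0.4966361644790831
[0.36, -0.02, -0.74] [0.0, 0.87, 0.0]
[0.43, -0.02, -0.7] [0.0, 0.87, 0.0]
[0.49, -0.02, -0.66] [0.0, 0.87, 0.0]
[0.54, -0.02, -0.62] [0.0, 0.87, 0.0]
[0.59, -0.02, -0.57] [0.0, 0.87, 0.0]
[0.64, -0.02, -0.52] [0.0, 0.87, 0.0]
[0.68, -0.02, -0.46] [0.0, 0.87, 0.0]
[0.72, -0.02, -0.4] [0.0, 0.87, 0.0]
[0.75, -0.02, -0.33] [0.0, 0.87, 0.0]
[0.78, -0.02, -0.27] [0.0, 0.87, 0.0]
[0.8, -0.02, -0.2] [0.0, 0.87, 0.0]
[0.81, -0.02, -0.13] [0.0, 0.87, 0.0]
[0.82, -0.02, -0.06] [0.0, 0.87, 0.0]
[0.82, -0.02, 0.01] [0.0, 0.87, 0.0]
[0.82, -0.02, 0.08] [0.0, 0.87, 0.0]
[0.81, -0.02, 0.16] [0.0, 0.87, 0.0]
[0.79, -0.02, 0.22] [0.0, 0.87, 0.0]
[0.77, -0.02, 0.29] [0.0, 0.87, 0.0]
[0.74, -0.02, 0.36] [0.0, 0.87, 0.0]
[0.71, -0.02, 0.42] [0.0, 0.87, 0.0]
[0.67, -0.02, 0.48] [0.0, 0.87, 0.0]
--
```

servo_tool --deltas '[0.36,0,-0.74,0,0.87,0,0.43,0,-0.7,0,0.87,0,0.49,0,-0.66,0,0.87,0,0.54,0,-0.62,0,0.87,0,0.59,0,-0.57,0,0.87,0,0.64,0,-0.52,0,0.87,0,0.68,0,-0.46,0,0.87,0,0.72,0,-0.4,0,0.87,0,0.75,0,-0.33,0,0.87,0,0.78,0,-0.27,0,0.87,0,0.8,0,-0.2,0,0.87,0,0.81,0,-0.13,0,0.87,0]'

```text
time: 3.1
tool_pos: [0.4037, -0.0618, 0.2668]
tool_rot: [-0.524, 0.524, -0.475, 0.474]
contact_force: [-0.3, -0.3, 0.0]
gripper_width: 0.503
```

```bash
python3 - <<'E'
from h import *
from plant import manip
s=manip.state();p,R=cur(s);print(p,s["contact_force"],s["gripper_width"])
t=thumb(.35)
rows(p,R,[(np.array([*t[:2],.28])-.03*np.array([.779,-.628,0]),rot(YAW-.35),9)])
E
```

```text
[ 0.40373728 -0.06180318  0.26680442] [-0.34789692 -0.27078773  0.01671254] 0.5027874534215164
[0.74, -0.05, -0.13] [0.0, 0.86, -0.0]
[0.75, -0.05, -0.07] [0.0, 0.86, -0.0]
[0.76, -0.05, -0.0] [0.0, 0.86, -0.0]
[0.75, -0.05, 0.06] [0.0, 0.86, -0.0]
[0.74, -0.05, 0.13] [0.0, 0.86, -0.0]
[0.73, -0.05, 0.19] [0.0, 0.86, -0.0]
[0.71, -0.05, 0.25] [0.0, 0.86, -0.0]
[0.69, -0.05, 0.32] [0.0, 0.86, -0.0]
[0.66, -0.05, 0.37] [0.0, 0.86, -0.0]
--
```

servo_tool --deltas '[0.74,-0.05,-0.13,0,0.86,0,0.75,-0.05,-0.07,0,0.86,0,0.76,-0.05,0,0,0.86,0,0.75,-0.05,0.06,0,0.86,0,0.74,-0.05,0.13,0,0.86,0,0.73,-0.05,0.19,0,0.86,0,0.71,-0.05,0.25,0,0.86,0,0.69,-0.05,0.32,0,0.86,0,0.66,-0.05,0.37,0,0.86,0,0,0,0,0,0,0]'

```text
time: 4.35
tool_pos: [0.3889, -0.265, 0.2803]
tool_rot: [0.307, -0.307, 0.638, -0.637]
contact_force: [0.6, 0.3, -0.0]
gripper_width: 0.5
```

```bash
python3 - <<'E'
from h import *
from plant import manip
import cv2
s=manip.state();p,R=cur(s);print(p,s["contact_force"],s["gripper_width"],s["joint_pos"])
f=manip.grab_frame("wrist");np.savez("pics/w1.npz",p=p,R=R,**f);cv2.imwrite("pics/w1.png",f["image"][:,:,::-1])
print(f["fx"],f["cx"],f["cy"],f["hand_eye"].round(4).tolist())
E
```

```text
[ 0.388881   -0.26503711  0.28027308] [ 0.55016561  0.30739148 -0.02591966] 0.5003372824272332 [-7.56567240e-01 -3.52696502e-01  1.89515387e+00  1.85295608e-05
  1.60039988e+00 -8.31567973e-02]
309.70691628693146 317.0241190736837 199.67269648115848 [[0.0006, 0.9537, 0.3009, -0.0773], [-0.001, -0.3009, 0.9537, -0.1432], [1.0, -0.0009, 0.0008, 0.0004], [0.0, 0.0, 0.0, 1.0]]
```

View pics/w1.png

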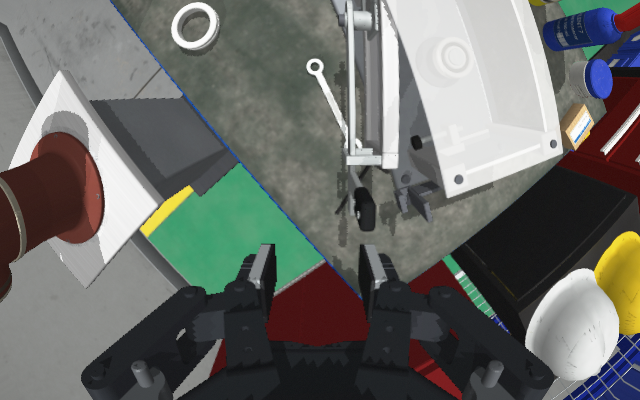

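The wrist view shows the thumb piece at about (363,208), the bar at column 358, and the keeper's dark jaws at about (415,195).

```bash
python3 - <<'E'
from h import *
f=dict(np.load("pics/w1.npz"));p,R=f["p"],f["R"]
v,u=np.mgrid[0:400,0:640];x=(u-f["cx"])/f["fx"];y=(v-f["cy"])/f["fy"];r=np.hypot(x,y)+1e-9
d=np.stack([np.sin(r)*x/r,np.sin(r)*y/r,np.cos(r)],-1)
d=d/d[...,2:]*f["range_z"][...,None]
E=f["hand_eye"];W=(d@E[:3,:3].T+E[:3,3])@R.T+p
dark=f["image"].max(2)<70
O=np.array([.59684,-.25151]);ex=np.array([np.cos(YAW),np.sin(YAW)]);ey=np.array([-ex[1],ex[0]])
m=dark&(u>330)&(u<400)&(v>160)&(v<240)&(W[...,2]>.2)&(W[...,2]<.23)
Q=W[m];top=Q[Q[:,2]>np.percentile(Q[:,2],90)-.004]
print(len(Q),len(top),"thumb top",top.mean(0),top.min(0),top.max(0))
import cv2
print(cv2.minAreaRect((top[:,:2]*1000).astype(np.float32)))
t=top.mean(0)[:2]-H
print("dist",np.hypot(*t),"expected",np.hypot(.033,.215), "a", np.arctan2(-t@ex,-t@ey)-np.arctan2(.033,.215))
# keeper pixels
m=(u>385)&(u<445)&(v>165)&(v<225)&(W[...,2]>.085)&(W[...,2]<.16)&dark
K=W[m];g=np.c_[(K[:,:2]-O)@ex,(K[:,:2]-O)@ey,K[:,2]]*1000
for zz in range(85,160,5):
    q=g[(g[:,2]>=zz)&(g[:,2]<zz+5)]
    if len(q)>3:print(zz,len(q),q.min(0).round(),q.max(0).round())
E
```

```text
555 431 thumb top [ 0.41756556 -0.28745175  0.21783723] [ 0.4077168  -0.29955182  0.21497239] [ 0.42679007 -0.2775214   0.22013219]
((417.36767578125, -288.182861328125), (22.39219093322754, 11.244898796081543), 51.286865234375)
dist 0.21547221263041402 expected 0.21751781536232842 a 0.3202941854566593
85 28 [-116. -150.   85.] [ -96. -129.   90.]
90 64 [-115. -150.   90.] [ -69. -128.   95.]
95 61 [-115. -149.   95.] [ -71. -127.  100.]
100 52 [-115. -150.  100.] [ -70. -126.  105.]
105 38 [-100. -150.  105.] [ -71. -128.  110.]
110 41 [ -99. -149.  110.] [ -70. -126.  115.]
115 48 [ -99. -149.  115.] [ -70. -127.  120.]
120 20 [ -99. -148.  120.] [ -73. -127.  125.]
125 21 [ -99. -148.  125.] [ -96. -129.  129.]
130 23 [ -99. -146.  130.] [ -96. -129.  135.]
135 27 [-100. -149.  135.] [ -96. -128.  140.]
140 22 [ -99. -149.  140.] [ -96. -128.  145.]
```

```bash
python3 - <<'E'
from h import *
from plant import manip
s=manip.state();p,R=cur(s)
c=np.array([.4174,-.2878]);R1=rot(YAW-.33)
rows(p,R,[(np.array([*c,.25]),R1,2),(np.array([*c,.176]),R1,5)])
E
```

```text
[0.01, 0.5, 0.61] [0.01, -0.07, -0.0]
[0.02, 0.5, 0.61] [0.01, -0.07, -0.0]
--
[0.0, 0.49, 0.0] [0.0, 0.0, 0.0]
[0.0, 0.49, 0.0] [0.0, 0.0, 0.0]
[0.0, 0.49, 0.0] [0.0, 0.0, 0.0]
[0.0, 0.49, 0.0] [0.0, 0.0, 0.0]
[0.0, 0.49, 0.0] [0.0, 0.0, 0.0]
--
```

servo_tool --deltas '[0.01,0.5,0.61,0,-0.07,0,0.02,0.5,0.61,0,-0.07,0,0,0,0,0,0,0,0,0.49,0,0,0,0,0,0.49,0,0,0,0,0,0.49,0,0,0,0,0,0.49,0,0,0,0,0,0.49,0,0,0,0,0,0,0,0,0,0]'

```text
time: 5.52
tool_pos: [0.4166, -0.287, 0.1753]
tool_rot: [0.311, -0.312, 0.636, -0.634]
contact_force: [-0.3, -0.5, -0.4]
gripper_width: 0.502
```

servo_tool --deltas '[0,0,0,0,0,0,0,0,0,0,0,0,0,0,0,0,0,0,0,0,0,0,0,0,0,0,0,0,0,0,0,0,0,0,0,0]' --grip -1

```text
time: 6.28
tool_pos: [0.4176, -0.288, 0.1782]
tool_rot: [-0.312, 0.312, -0.634, 0.635]
contact_force: [-2.9, 1.0, 5.5]
gripper_width: 0.133
```

```bash
python3 - <<'E'
from h import *
from plant import manip
s=manip.state();p,R=cur(s);print(p,s["contact_force"],s["ft_torque"],s["gripper_width"])
yaw=np.arctan2(R[1,2],R[0,2]);a=YAW-yaw;print("a tool",a)
ex=np.array([np.cos(YAW),np.sin(YAW)]);ey=np.array([-ex[1],ex[0]])
t=p[:2]-H;print(np.hypot(*t),"a pos", np.arctan2(-t@ex,-t@ey)-np.arctan2(.033,.215))
# lead: moves relative to the held model pose
def tcp(a,b):
    Rr=rot(YAW-a,b);return thumb(a,b)-(-.0187)*Rr[:,1],Rr
A=.325
for l in ([(A,0),(.18,0)],[(.18,0),(.18,.11)],[(.18,.11),(.10,.11)]):
    print(l);rows(*tcp(*l[0]),[(*tcp(*l[1]),5)])
E
```

```text
[ 0.41760409 -0.28800937  0.17819608] [-2.86794778  0.95318853  5.45368097] [0.20040604 0.38621085 0.48081004] 0.13302799315608574
a tool 0.32921538798445993
0.21583302743536154 a pos 0.31831463497502216
[(0.325, 0), (0.18, 0)]
[0.02, 0.0, 0.21] [0.0, -0.29, 0.0]
[0.02, 0.0, 0.21] [0.0, -0.29, 0.0]
[0.03, 0.0, 0.21] [0.0, -0.29, 0.0]
[0.03, 0.0, 0.21] [0.0, -0.29, 0.0]
[0.04, 0.0, 0.21] [0.0, -0.29, 0.0]
--
[(0.18, 0), (0.18, 0.11)]
[-0.06, -0.12, 0.0] [0.0, -0.0, -0.22]
[-0.06, -0.12, 0.0] [0.0, -0.0, -0.22]
[-0.06, -0.12, 0.0] [0.0, -0.0, -0.22]
[-0.05, -0.13, 0.0] [0.0, -0.0, -0.22]
[-0.05, -0.13, 0.0] [0.0, -0.0, -0.22]
--
[(0.18, 0.11), (0.1, 0.11)]
[0.01, 0.0, 0.11] [0.02, -0.16, 0.0]
[0.01, 0.0, 0.11] [0.02, -0.16, 0.0]
[0.02, 0.0, 0.11] [0.02, -0.16, 0.0]
[0.02, 0.0, 0.11] [0.02, -0.16, 0.0]
[0.02, 0.0, 0.11] [0.02, -0.16, 0.0]
--
```

servo_tool --deltas '[0,-0.1,0,0,0,0,0.01,0,0.13,0,-0.18,0,0.01,0,0.13,0,-0.18,0,0.02,0,0.13,0,-0.18,0,0.02,0,0.13,0,-0.18,0,0.02,0,0.13,0,-0.18,0,0.02,0,0.13,0,-0.18,0,0.02,0,0.13,0,-0.18,0,0.02,0,0.13,0,-0.18,0,0,0,0,0,0,0]'

```text
time: 7.52
tool_pos: [0.4412, -0.3082, 0.1796]
tool_rot: [0.357, -0.357, 0.611, -0.61]
contact_force: [2.1, 5.2, -10.7]
gripper_width: 0.133
```

```bash
cat >> h.py <<'E'
ex=np.array([np.cos(YAW),np.sin(YAW)]);ey=np.array([-ex[1],ex[0]])
def tcp(a,b):
    Rr=rot(YAW-a,b);return thumb(a,b)+.0187*Rr[:,1],Rr
def rep():
    from plant import manip
    s=manip.state();p,R=cur(s);F=R.T@s["contact_force"]
    b=np.arcsin(np.clip(R[2,0],-1,1));a=YAW-np.arctan2(R[1,2],R[0,2])
    g=p-.0187*R[:,1];t=g[:2]-H
    n=-R[:,2][:2];n=n/np.hypot(*n)
    print("t",s["time"],"F tool",F.round(1),"T",s["ft_torque"].round(2),"w",round(s["gripper_width"],3))
    bz=(g[2]-.195)/.17
    along=.045+.17*np.cos(bz)-.095*np.sin(bz)
    print("a tool %.3f pos %.3f  b tool %.3f  bz %.3f r %.4f/%.4f grasp z %.4f"%(a,np.arctan2(-t@ex,-t@ey)-np.arctan2(.033,along),b,bz,np.hypot(*t),np.hypot(.033,along),g[2]))
    return s,p,R
E
python3 -c "
from h import *
rep()
rows(*tcp(.18,0),[(*tcp(.18,.11),8)])"
```

```text
t 7.525 F tool [-5.6 10.7 -0.7] T [-0.02 -0.18  0.4 ] w 0.133
a tool 0.184 pos 0.173  b tool -0.001  bz 0.019 r 0.2152/0.2157 grasp z 0.1983
[-0.04, -0.08, 0.0] [0.0, -0.0, -0.14]
[-0.04, -0.08, 0.0] [0.0, -0.0, -0.14]
[-0.04, -0.08, 0.0] [0.0, -0.0, -0.14]
[-0.04, -0.08, 0.0] [0.0, -0.0, -0.14]
[-0.03, -0.08, 0.0] [0.0, -0.0, -0.14]
[-0.03, -0.08, 0.0] [0.0, -0.0, -0.14]
[-0.03, -0.08, 0.0] [0.0, -0.0, -0.14]
[-0.03, -0.08, 0.0] [0.0, -0.0, -0.14]
--
```

servo_tool --deltas '[-0.06,0,0,0,0,-0.18,-0.04,-0.07,0,0,0,-0.14,-0.04,-0.08,0,0,0,-0.14,-0.04,-0.08,0,0,0,-0.14,0,0,0,0,0,0]'

```text
time: 8.15
tool_pos: [0.4439, -0.3046, 0.1885]
tool_rot: [-0.338, 0.375, -0.599, 0.622]
contact_force: [-4.4, -2.9, 2.0]
gripper_width: 0.13
```

```bash
python3 -c "
from h import *
rep()"
```

```text
t 8.15 F tool [ 4.8 -1.7 -2.4] T [-0.19  0.79  0.57] w 0.13
a tool 0.185 pos 0.170  b tool 0.063  bz 0.071 r 0.2096/0.2104 grasp z 0.2071
```

servo_tool --deltas '[0,-0.08,0,0,0,-0.12,-0.02,-0.08,0,0,0,-0.12,-0.03,-0.08,0,0,0,-0.12,-0.03,-0.04,0,0,0,-0.08,0,0,0,0,0,0]'

```text
time: 8.78
tool_pos: [0.4453, -0.301, 0.1953]
tool_rot: [-0.324, 0.388, -0.591, 0.628]
contact_force: [-2.4, 1.4, -1.2]
gripper_width: 0.13
```

```bash
python3 - <<'E'
from h import *
rep()
rows(*tcp(.175,.11),[(*tcp(.1,.11),5)])
from plant import manip
import cv2
for n in("top","side"):
    f=manip.grab_frame(n)
    np.savez(f"pics/{n}2.npz",**f)
a=cv2.resize(cv2.imread("pics/top.png")[:1],None,fx=1,fy=1)
t=np.load("pics/top2.npz")["image"][150:290,330:450,::-1];s=np.load("pics/side2.npz")["image"][130:250,260:380,::-1]
t=cv2.resize(t,(400,467),interpolation=2);s=cv2.resize(s,(400,400),interpolation=2)
s=cv2.copyMakeBorder(s,0,67,0,0,0);cv2.imwrite("pics/c2.png",np.hstack([t,s]))
E
```

```text
t 8.775 F tool [-0.2  1.1 -2.8] T [0.19 0.2  0.41] w 0.13
a tool 0.185 pos 0.172  b tool 0.104  bz 0.111 r 0.2051/0.2061 grasp z 0.2139
[0.01, 0.0, 0.1] [0.02, -0.15, 0.0]
[0.01, 0.0, 0.1] [0.02, -0.15, 0.0]
[0.02, 0.0, 0.1] [0.02, -0.15, 0.0]
[0.02, 0.0, 0.1] [0.02, -0.15, 0.0]
[0.02, 0.0, 0.1] [0.02, -0.15, 0.0]
--
```

View pics/c2.png

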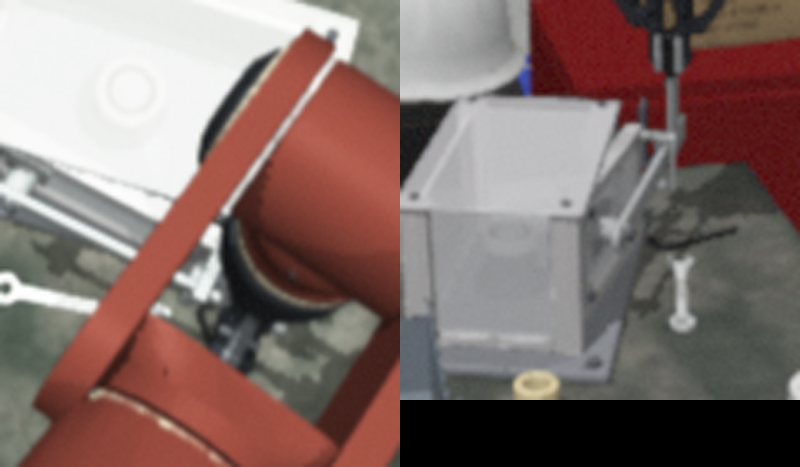

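The pictures show the fingers holding the thumb piece, with the bar lifted at about (660,170) in the side half. Next I ease the gate in.

servo_tool --deltas '[0,0,0.1,0.02,-0.16,0,0.01,0,0.1,0.02,-0.16,0,0.01,0,0.1,0.02,-0.16,0,0.02,0,0.1,0.02,-0.16,0,0.02,0,0.1,0.02,-0.16,0,0,0,0,0,0,0]'

```text
time: 9.62
tool_pos: [0.4579, -0.3099, 0.1955]
tool_rot: [-0.35, 0.411, -0.575, 0.615]
contact_force: [-1.9, 0.1, -1.8]
gripper_width: 0.131
```

```bash
python3 - <<'E'
from h import *
rep()
E
```

```text
t 9.625 F tool [ 0.5  1.9 -1.8] T [-0.07  0.27  0.08] w 0.131
a tool 0.105 pos 0.098  b tool 0.104  bz 0.112 r 0.2050/0.2060 grasp z 0.2141
```

servo_tool --deltas '[0,0,0.06,0.01,-0.09,0,0.01,0,0.06,0.01,-0.09,0,0,0,0.06,0.01,-0.09,0,0.01,0,0.05,0,-0.07,0,0,0,0,0,0,0]'

```text
time: 10.25
tool_pos: [0.4638, -0.3134, 0.1957]
tool_rot: [-0.36, 0.421, -0.567, 0.609]
contact_force: [-3.0, -1.8, -1.0]
gripper_width: 0.133
```

```bash
python3 - <<'E'
from h import *
rep()
E
```

```text
t 10.25 F tool [ 2.8  1.3 -2.1] T [-0.46  0.53  0.11] w 0.133
a tool 0.071 pos 0.065  b tool 0.105  bz 0.114 r 0.2048/0.2058 grasp z 0.2143
```

Next, about 1 mm at a time towards the back plate.

servo_tool --deltas '[0.02,0,0.04,0,-0.06,0,0.02,0,0.04,0,-0.06,0,0,0,0,0,0,0,0,0,0,0,0,0]'

```text
time: 10.75
tool_pos: [0.4656, -0.3148, 0.1954]
tool_rot: [-0.364, 0.424, -0.566, 0.606]
contact_force: [-1.6, 0.3, -2.1]
gripper_width: 0.13
```

servo_tool --deltas '[0.01,0,0.03,0,-0.05,0,0,0,0,0,0,0,0,0,0,0,0,0]'

```text
time: 11.12
tool_pos: [0.4663, -0.3153, 0.1953]
tool_rot: [-0.365, 0.426, -0.565, 0.605]
contact_force: [-0.6, 0.7, -4.0]
gripper_width: 0.132
```

```bash
python3 - <<'E'
from h import *
rep()
E
```

```text
t 11.125 F tool [-0.8  3.9 -0.8] T [ 0.12 -0.09  0.01] w 0.132
a tool 0.054 pos 0.050  b tool 0.103  bz 0.111 r 0.2051/0.2060 grasp z 0.2139
```

servo_tool --deltas '[0,0,0.03,0,-0.05,0,0,0,0,0,0,0,0,0,0,0,0,0]'

```text
time: 11.5
tool_pos: [0.4671, -0.3158, 0.1954]
tool_rot: [-0.366, 0.427, -0.564, 0.604]
contact_force: [0.2, 1.3, -5.0]
gripper_width: 0.13
```

servo_tool --deltas '[0,0,0.03,0,-0.05,0,0,0,0,0,0,0,0,0,0,0,0,0]'

```text
time: 11.88
tool_pos: [0.4678, -0.3161, 0.1955]
tool_rot: [-0.368, 0.429, -0.563, 0.603]
contact_force: [-1.7, 2.2, -5.2]
gripper_width: 0.132
```

```bash
python3 - <<'E'
from h import *
rep()
E
```

```text
t 11.875 F tool [-2.   5.  -2.3] T [ 0.31 -0.19 -0.03] w 0.132
a tool 0.044 pos 0.041  b tool 0.104  bz 0.112 r 0.2050/0.2060 grasp z 0.2141
```

servo_tool --deltas '[-0.01,0.01,0.03,0,-0.04,0,0,0,0,0,0,0,0,0,0,0,0,0]'

```text
time: 12.25
tool_pos: [0.4679, -0.3162, 0.1954]
tool_rot: [-0.368, 0.431, -0.563, 0.602]
contact_force: [-5.4, 4.2, -1.6]
gripper_width: 0.134
```

```bash
python3 - <<'E'
from h import *
rep()
E
```

```text
t 12.25 F tool [-2.1  1.4 -6.5] T [ 0.37  0.44 -0.39] w 0.134
a tool 0.041 pos 0.041  b tool 0.104  bz 0.112 r 0.2051/0.2060 grasp z 0.2140
```

Contact with the back plate: the push jumped to 6.5 N and the motion stopped at a≈0.041, close to where the keeper was seen. I back off slightly.

servo_tool --deltas '[0,0,-0.04,0,0.05,0,0,0,0,0,0,0,0,0,0,0,0,0]'

```text
time: 12.62
tool_pos: [0.4678, -0.3161, 0.1955]
tool_rot: [-0.367, 0.429, -0.563, 0.604]
contact_force: [-0.2, 2.0, -3.6]
gripper_width: 0.136
```

```bash
python3 - <<'E'
from h import *
rep()
rows(*tcp(.044,.11),[(*tcp(.044,.0),10)])
E
```

```text
t 12.625 F tool [-2.1  3.4 -0.9] T [ 0.2  -0.04 -0.09] w 0.136
a tool 0.045 pos 0.041  b tool 0.104  bz 0.112 r 0.2050/0.2059 grasp z 0.2141
[0.02, 0.06, 0.0] [0.0, 0.0, 0.11]
[0.03, 0.06, 0.0] [0.0, 0.0, 0.11]
[0.03, 0.06, 0.0] [0.0, 0.0, 0.11]
[0.03, 0.06, 0.0] [0.0, 0.0, 0.11]
[0.03, 0.06, 0.0] [0.0, 0.0, 0.11]
[0.03, 0.06, 0.0] [0.0, 0.0, 0.11]
[0.03, 0.06, 0.0] [0.0, 0.0, 0.11]
[0.03, 0.06, 0.0] [0.0, 0.0, 0.11]
[0.03, 0.06, 0.0] [0.0, 0.0, 0.11]
[0.03, 0.06, 0.0] [0.0, 0.0, 0.11]
--
```

servo_tool --deltas '[0.01,0.06,-0.02,0,0,0.11,0.03,0.06,0,0,0,0.11,0.03,0.06,0,0,0,0.11,0.03,0.06,0,0,0,0.11,0,0,0,0,0,0]'

```text
time: 13.25
tool_pos: [0.4657, -0.3195, 0.1884]
tool_rot: [-0.38, 0.416, -0.572, 0.595]
contact_force: [-0.3, -0.5, -2.4]
gripper_width: 0.13
```

```bash
python3 - <<'E'
from h import *
rep()
E
```

```text
t 13.25 F tool [ 0.4  2.4 -0.1] T [-0.1  -0.2  -0.16] w 0.13
a tool 0.046 pos 0.044  b tool 0.060  bz 0.071 r 0.2098/0.2104 grasp z 0.2070
```

Forces are small. I lower it further.

servo_tool --deltas '[0.03,0.06,0,0,0,0.11,0.03,0.06,0,0,0,0.11,0.03,0.06,0,0,0,0.11,0,0,0,0,0,0]'

```text
time: 13.75
tool_pos: [0.4646, -0.3221, 0.183]
tool_rot: [-0.39, 0.406, -0.579, 0.589]
contact_force: [-0.1, -0.3, -3.8]
gripper_width: 0.133
```

```bash
python3 - <<'E'
from h import *
rep()
E
```

```text
t 13.75 F tool [0.2 3.8 0. ] T [-0.22 -0.14 -0.3 ] w 0.133
a tool 0.045 pos 0.045  b tool 0.027  bz 0.039 r 0.2132/0.2137 grasp z 0.2017
```

servo_tool --deltas '[0.03,0.06,0,0,0,0.11,0.03,0.06,0,0,0,0.1,0.02,0.05,0,0,0,0.06,0,0,0,0,0,0]'

```text
time: 14.25
tool_pos: [0.4639, -0.3243, 0.1783]
tool_rot: [0.398, -0.399, 0.585, -0.584]
contact_force: [-0.1, -0.2, -2.3]
gripper_width: 0.135
```

```bash
python3 - <<'E'
from h import *
rep()
E
```

```text
t 14.25 F tool [ 0.2  2.3 -0.1] T [-0.09 -0.17 -0.25] w 0.135
a tool 0.045 pos 0.044  b tool -0.000  bz 0.012 r 0.2159/0.2164 grasp z 0.1970
```

servo_tool --deltas '[0,0.03,0,0,0,0,0,0,0,0,0,0]'

```text
time: 14.5
tool_pos: [0.4642, -0.3245, 0.1782]
tool_rot: [-0.398, 0.399, -0.584, 0.584]
contact_force: [-0.8, -0.3, 2.8]
gripper_width: 0.135
```

servo_tool --deltas '[0,0,0,0,0,0,0,0,0,0,0,0,0,0,0,0,0,0,0,0,0,0,0,0,0,0,0,0,0,0]' --grip 0

```text
time: 15.12
tool_pos: [0.4638, -0.3242, 0.1772]
tool_rot: [0.398, -0.399, 0.585, -0.584]
contact_force: [-0.0, -0.1, 0.0]
gripper_width: 0.498
```

```bash
python3 - <<'E'
from h import *
rep()
E
```

```text
t 15.125 F tool [ 0.1 -0.   0. ] T [-0.03  0.03  0.02] w 0.498
a tool 0.045 pos 0.045  b tool 0.000  bz 0.005 r 0.2160/0.2170 grasp z 0.1959
```

Released and touching nothing. I rise straight up, move back towards the hinge side and look.

servo_tool --deltas '[0,-0.5,0,0,0,0,0,-0.8,0,0,0,0,0,-0.9,0,0,0,0,0,-0.9,0,0,0,0,0,-0.5,-0.5,0,0,0,0,0,-0.8,0,0,0,0,0,-0.5,0,0,0,0,0,0,0,0,0]'

```text
time: 16.12
tool_pos: [0.4133, -0.3045, 0.2859]
tool_rot: [0.398, -0.399, 0.584, -0.584]
contact_force: [-0.1, 0.4, -0.3]
gripper_width: 0.5
```

```bash
python3 - <<'E'
from h import *
from plant import manip
import cv2
s,p,R=rep()
f=manip.grab_frame("wrist")
v,u=np.mgrid[0:400,0:640];x=(u-f["cx"])/f["fx"];y=(v-f["cy"])/f["fy"];r=np.hypot(x,y)+1e-9
d=np.stack([np.sin(r)*x/r,np.sin(r)*y/r,np.cos(r)],-1);d=d/d[...,2:]*f["range_z"][...,None]
E=f["hand_eye"];W=(d@E[:3,:3].T+E[:3,3])@R.T+p
dark=f["image"].max(2)<70
c=thumb(.045)[:2]
m=dark&(np.hypot(*(W[...,:2]-c).transpose(2,0,1))<.04)&(W[...,2]>.2)&(W[...,2]<.24)
Q=W[m];top=Q[Q[:,2]>np.percentile(Q[:,2],90)-.004];print(len(top),top.mean(0),(cv2.minAreaRect((top[:,:2]*1000).astype(np.float32))))
t=top.mean(0)[:2]-H;print("a",np.arctan2(-t@ex,-t@ey)-np.arctan2(.033,.215),np.hypot(*t),"top z",np.percentile(Q[:,2],90))
cv2.imwrite("pics/w2.png",cv2.resize(f["image"][40:290,230:550,::-1],None,fx=2.4,fy=2.4,interpolation=2))
E
```

```text
t 16.125 F tool [-0.3  0.3 -0.2] T [-0.03 -0.02 -0.01] w 0.5
a tool 0.045 pos 0.172  b tool 0.000  bz 0.645 r 0.2305/0.1281 grasp z 0.3046
418 [ 0.46285917 -0.32360953  0.21781317] ((463.20068359375, -324.3534851074219), (22.502412796020508, 12.489641189575195), 72.31433868408203)
a 0.050783091028800326 0.21590287537685632 top z 0.2189205130276473
```

View pics/w2.png

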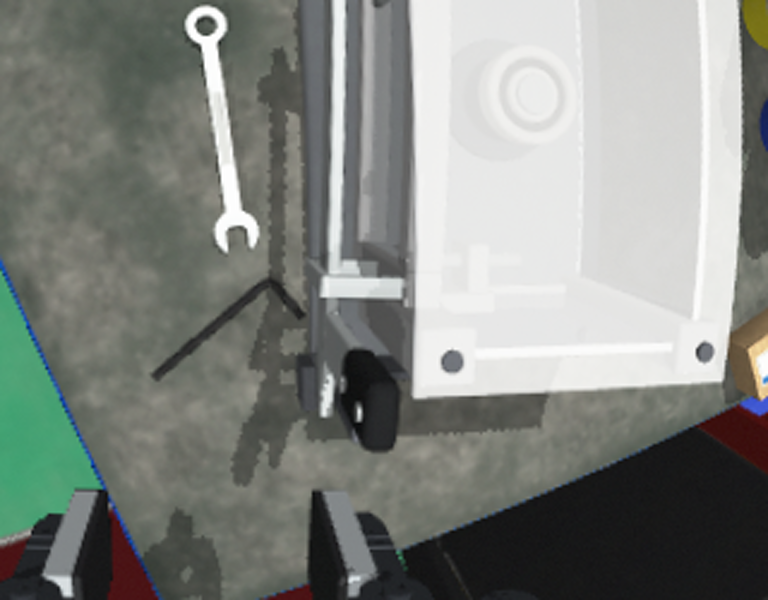

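The view shows the gate shut, the bar end at about (328,390) in the keeper behind the dark striker at (307,380), and the thumb piece at (368,400). The spanner and hex key lie undisturbed.

```bash
python3 -c "
from plant import manip
print(manip.job_done())"
```

```text
the job is handed in; nothing more can be done
None
```

The gate is shut and latched, and I handed the job in about 16 s into the 61 s limit.

I pinched the thumb piece, swung the gate to about 0.17 rad and lifted the bar to about 0.11 rad. I then eased the gate in over the striker until the bar met the back plate, backed off slightly, lowered the bar level into the keeper and let go.

**Last checks**, from a wrist picture about 1 s after release:
- **Gate:** its angle read about 0.05 rad, within the latched range. The keeper is set roughly 11 mm further out than nominal.
- **Bar:** the top of the thumb piece is at 0.218 m, the same as when the bar was level before the job, so the bar is fully down. Its end sits behind the striker.
- **Arm:** it is clear, touching nothing.
- **Other things:** the spanner and hex key look undisturbed. The dish, ring, knob and bushing were not in the final picture.

**Forces:** the push on the back plate peaked at 6.5 N. One reading went over 10 N: about 12 N total (10.7 N vertical) on the thumb piece, as I began to lift with the gate still well open. It came from the bar resisting the start of the lift, not from contact with the keeper. I corrected it by turning the tool along with the bar. Forces are read only at the end of each move, so a brief higher peak would not show.

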